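Put the salvaged heat sinks away in trays of fitting depth

TASK

Put the four finned aluminium heat sinks away in the four black trays, one to a tray, each standing flat on the tray floor with its fins up, so that none protrudes above the rim of its tray and a cover can lie flat on each: with one sink to a tray this works only if the tallest goes into the deepest tray, and so on down to the lowest in the shallowest. Set them down, do not drop them, and leave the transformer and the capacitor where they stand.

Things in the scene. Friction and masses are not known exactly. Their poses are not given: they have to be found in the camera images.
- sink_14: Loose bare-aluminium heat sink, the lowest and longest: 60 mm long (its x, along the fins) x 36 mm wide (its y, across the fins) x 14 mm high, flat 5 mm base below, upright plate fins above. Stands fins up on the bench. About 45 g. Origin at the centre of the underside, z up. Grasp it across its width: the outer fins are firm, flat faces.
- sink_24: Loose bare-aluminium heat sink, the second lowest: 44 mm long (its x, along the fins) x 34 mm wide (its y, across the fins) x 24 mm high, flat 5 mm base below, upright plate fins above. Stands fins up on the bench. About 50 g. Origin at the centre of the underside, z up. Grasp it across its width: the outer fins are firm, flat faces.
- sink_36: Loose bare-aluminium heat sink, the second tallest: 40 mm long (its x, along the fins) x 32 mm wide (its y, across the fins) x 36 mm high, flat 5 mm base below, upright plate fins above. Stands fins up on the bench. About 60 g. Origin at the centre of the underside, z up. Grasp it across its width: the outer fins are firm, flat faces.
- sink_50: Loose bare-aluminium heat sink, the tallest and slimmest: 34 mm long (its x, along the fins) x 30 mm wide (its y, across the fins) x 50 mm high, flat 5 mm base below, upright plate fins above. Stands fins up on the bench. About 70 g. Origin at the centre of the underside, z up. Grasp it across its width: the outer fins are firm, flat faces.
- tray_19: Open black plastic parts tray, the shallowest, fixed to the bench: outside 88 mm (its x) x 118 mm (its y) x 23 mm high, walls and floor 4 mm, so inside 80 x 110 mm and 19 mm deep from rim to floor. Empty at the start; all four trays have the same outline and differ only in depth. Origin at the centre of its underside, on the bench; the inner floor is 4 mm above it.
- tray_30: Open black plastic parts tray, the second shallowest, fixed to the bench: outside 88 mm (its x) x 118 mm (its y) x 34 mm high, walls and floor 4 mm, so inside 80 x 110 mm and 30 mm deep from rim to floor. Empty at the start; all four trays have the same outline and differ only in depth. Origin at the centre of its underside, on the bench; the inner floor is 4 mm above it.
- tray_43: Open black plastic parts tray, the second deepest, fixed to the bench: outside 88 mm (its x) x 118 mm (its y) x 47 mm high, walls and floor 4 mm, so inside 80 x 110 mm and 43 mm deep from rim to floor. Empty at the start; all four trays have the same outline and differ only in depth. Origin at the centre of its underside, on the bench; the inner floor is 4 mm above it.
- tray_57: Open black plastic parts tray, the deepest, fixed to the bench: outside 88 mm (its x) x 118 mm (its y) x 61 mm high, walls and floor 4 mm, so inside 80 x 110 mm and 57 mm deep from rim to floor. Empty at the start; all four trays have the same outline and differ only in depth. Origin at the centre of its underside, on the bench; the inner floor is 4 mm above it.
- transformer: Bystander: loose small transformer, dark steel core 52 x 22 x 44 mm with a copper winding 44 mm wide (y), standing among the heat sinks. Origin at the centre of its underside. Not to be moved.
- capacitor: Bystander: loose black can capacitor, 30 mm in diameter, 40 mm high, standing upright towards the far edge of the mat. Origin at the centre of its underside. Not to be moved.
Not all that is in view belongs to the job. What is shaped like the tray_19 but blue or white is not meant.

How it is judged (in metres and radians):
At the end, for the whole second after the job is handed in: Each sink flat (underside within 3 mm of the floor, upright within 0.1 rad) in its tray: 14 mm high in the 19 mm deep one, 24 in 30, 36 in 43, 50 in 57; origin within 30 mm (x), 45 mm (y) of the tray centre; released, at rest; transformer and capacitor within 20 mm of their starts (x of sink_14 in the frame of tray_19 between -0.03 and 0.03 m and y of sink_14 in the frame of tray_19 between -0.045 and 0.045 m and z of sink_14 in the frame of tray_19 below 0.007 m and angle between each of sink_14, sink_24, sink_36, sink_50's own z axis and vertical below 0.1 rad and linear speed of each of sink_14, sink_24, sink_36, sink_50 below 0.02 m/s and contact force between the fingers and sink_14 below 0.1 N and x of sink_24 in the frame of tray_30 between -0.03 and 0.03 m and y of sink_24 in the frame of tray_30 between -0.045 and 0.045 m and z of sink_24 in the frame of tray_30 below 0.007 m and contact force between the fingers and sink_24 below 0.1 N and x of sink_36 in the frame of tray_43 between -0.03 and 0.03 m and y of sink_36 in the frame of tray_43 between -0.045 and 0.045 m and z of sink_36 in the frame of tray_43 below 0.007 m and contact force between the fingers and sink_36 below 0.1 N and x of sink_50 in the frame of tray_57 between -0.03 and 0.03 m and y of sink_50 in the frame of tray_57 between -0.045 and 0.045 m and z of sink_50 in the frame of tray_57 below 0.007 m and contact force between the fingers and sink_50 below 0.1 N and distance of each of transformer, capacitor from where it was at the start of the episode below 0.02 m); the robot touches nothing.
It fails at once if a heat sink is dropped (it falls freely faster than 0.7 m/s, a fall of some 25 mm) ((linear speed of sink_14 above 0.7 m/s and contact force between the fingers and sink_14 below 0.05 N) or (linear speed of sink_24 above 0.7 m/s and contact force between the fingers and sink_24 below 0.05 N) or (linear speed of sink_36 above 0.7 m/s and contact force between the fingers and sink_36 below 0.05 N) or (linear speed of sink_50 above 0.7 m/s and contact force between the fingers and sink_50 below 0.05 N)).
It fails at once if the transformer is moved by more than 20 mm or knocked over (distance of transformer from where it was at the start of the episode above 0.02 m or angle between transformer's own z axis and vertical above 0.3 rad).
It fails at once if the capacitor is moved by more than 20 mm or knocked over (distance of capacitor from where it was at the start of the episode above 0.02 m or angle between capacitor's own z axis and vertical above 0.3 rad).
It also fails if it takes over 112 s, if anything falls off the work surface, if the arm or the gripper's body presses on something with over 40 N, if the wrist force passes 120 N, or if a joint passes its speed limit or range.

ROBOT

A 7-joint arm with a two-finger parallel gripper is mounted at the origin on the work surface. World frame = base frame: x ahead of the robot, y to its left, z up, the work surface at z = 0. Lengths are in mm, angles in rad, forces in N, time in s.
With the tool pointing down it reaches from about 400 to 875 mm from the base axis. Payload 19.3 kg.
Tool frame: the origin (TCP) lies on the mounting face of the last link; the fingertips stand 173 mm ahead of it and the grasp point (between the pads) lies 155 mm ahead of it; z points along the fingers, y is the line along which they close (so a half turn about z gives the same grasp; the last joint's range is limited). The gripper opens to 85 mm and grips with 20 to 120 N. Pads are 22 mm wide; open, the fingers measure 114 mm over their backs; the gripper's body (76 mm by 85 mm) begins 54 mm behind the grasp point. The pads swing forward as they close: fully open they stand 13 mm farther back than shut.
Start: joints at [-1.384, 0.521, -0.036, 1.599, 0.021, 1.021, -0.113], TCP at [158.762, 604.495, 404.691] pointing down, gripper open.
Joint ranges: [-2.91, 2.91], [-0.3, 2.13], [-1.5, 1.42], [0.17, 2.43], [-1.26, 4.41], [0.16, 1.93], [-2.52, 2.52]. Speed limits (rad/s): [1.89, 1.89, 2.39, 2.39, 3.01, 3.01, 3.01].

INTERFACE

Orientations are given as a rotation vector (axis times angle).
In Python, from bench import arm gives the robot as it stands. Calls block until the motion is done:
- arm.goto(position, orientation): joint-space move of the TCP to a pose.
- arm.movel(position, orientation=None, v=150, contact_N=None): straight line of the TCP; orientation=None keeps the orientation; v is the mean speed in mm/s. With contact_N (N) it stops when the force on the tool has changed by that much, and returns True; else False.
- arm.movej(angles): joint-space move.
- arm.move_gripper(opening, grip_force=None): finger opening in mm; grip_force is the grip in N (None keeps the last); returns when the fingers have stopped.
- arm.sleep(seconds).
- arm.inverse_kinematics(position, orientation): joint angles nearest the present ones, or None.
- arm.state(): the state.
- arm.grab_frame(name): name is "side" or "top" or "wrist"; returns a dict with "img" (480x640x3 uint8, red, green, blue), "K" (3x3 intrinsics, pixels), "D" ([k1, k2, p1, p2, k3] as OpenCV has them; the pictures are not rectified), "T" (4x4, takes a point from camera to world coordinates). Camera axes: x right, y up, looking along -z (the intrinsics and any distortion apply to the point x, -y, -z); pixel columns grow to the right and rows downward; lengths in mm; the calibration is good to about 2 mm. A picture is of the moment at which its call begins. There is no depth.
A pose or a line that the arm cannot do raises arm.IKError and nothing moves.
- arm.job_done(): hands the job in; it is judged then, once.
Trained networks look in a picture, given as the dict that the camera call returned (one of the last four; its "shot" number tells which), for a name from the list of things; names that differ only in an ending like _2 or _b are one class to them, and where a whole thing is asked for, a point or a joint stands for the part that bears it (a point fixed in the world has none). Each returns a list of dicts, best first, with "conf" (0 to 1); they miss things now and then, are a little off and sometimes report something else, mostly with a low value. They report only what shows in the picture. A call takes as long as a camera call. They do not tell look-alikes from the thing itself.
- arm.spot_in(picture, query): "rect" ([centre column, centre row, width, height] in pixels, round what is visible of it).
The state is a dict: "clock": time; "joint_pos": joint angles; "dq": joint speeds; "tau": joint torques, N m; "eef_pos": TCP position; "tcp_rot": TCP orientation; "wrist_force": force on the tool from outside, world axes, zero at the start; "moment": the same for the moment, N m; "grip_width": finger opening in mm; "gripper_force": force on a finger pad.
Only numpy, scipy, OpenCV 4.12 (cv2) and the standard library are available. Lean on these libraries where they do the work, as an engineer would, in place of code of your own. Each camera call takes 0.05 s, during which the arm holds its last target. There are 200 camera calls.

## Working session

There is one attempt and no reset: what is moved stays moved. The work goes in short steps, each a Python script; the robot and the scene stay as the last script left them, time stands still between calls to the robot, and variables do not carry over. Pictures are saved under pics/ and viewed, at most 14 in all, crops included, and the job is handed in when it is done.

```bash
ls; mkdir -p pics; python3 - <<'E'
from bench import arm
import cv2,numpy as np
for n in ("top","side"):
    f=arm.grab_frame(n); cv2.imwrite(f"pics/{n}0.png",f["img"][:,:,::-1])
    print(n,f["K"].tolist(),np.round(f["D"],4),np.round(f["T"],3).tolist())
    for q in ["sink_14","sink_24","sink_36","sink_50","tray_19","tray_30","tray_43","tray_57","transformer","capacitor"]:
        print(q,[(np.round(d["rect"]).tolist(),round(d["conf"],2)) for d in arm.spot_in(f,q)[:5]])
s=arm.state();print(s["clock"],s["eef_pos"],s["tcp_rot"])
E
```

```text
pics
top [[575.5196820215496, 0.0, 321.95837666856863], [0.0, 575.5196820215496, 250.18681878195704], [0.0, 0.0, 1.0]] [0.0656 0.     0.     0.     0.    ] [[-0.015, 0.993, -0.116, 402.691], [-1.0, -0.015, 0.007, -75.961], [0.005, 0.116, 0.993, 1574.767], [0.0, 0.0, 0.0, 1.0]]
sink_14 [([173.0, 326.0, 24.0, 24.0], 0.79), ([325.0, 292.0, 17.0, 10.0], 0.73), ([376.0, 226.0, 17.0, 17.0], 0.61), ([250.0, 284.0, 8.0, 16.0], 0.52)]
sink_24 [([173.0, 326.0, 24.0, 24.0], 0.79), ([325.0, 292.0, 17.0, 10.0], 0.73), ([376.0, 226.0, 17.0, 17.0], 0.61), ([250.0, 284.0, 8.0, 16.0], 0.52)]
sink_36 [([173.0, 326.0, 24.0, 24.0], 0.79), ([325.0, 292.0, 17.0, 10.0], 0.73), ([376.0, 226.0, 17.0, 17.0], 0.61), ([250.0, 284.0, 8.0, 16.0], 0.52)]
sink_50 [([173.0, 326.0, 24.0, 24.0], 0.79), ([325.0, 292.0, 17.0, 10.0], 0.73), ([376.0, 226.0, 17.0, 17.0], 0.61), ([250.0, 284.0, 8.0, 16.0], 0.52)]
tray_19 [([399.0, 320.0, 54.0, 42.0], 0.91), ([130.0, 274.0, 57.0, 42.0], 0.9), ([513.0, 255.0, 52.0, 36.0], 0.85), ([449.0, 267.0, 50.0, 42.0], 0.74), ([209.0, 235.0, 49.0, 40.0], 0.71)]
tray_30 [([399.0, 320.0, 5
[... 1653 characters left out ...]
.0, 82.0, 73.0], 0.74), ([440.0, 325.0, 77.0, 56.0], 0.73), ([261.0, 186.0, 53.0, 29.0], 0.73)]
tray_43 [([393.0, 406.0, 94.0, 84.0], 0.86), ([537.0, 371.0, 91.0, 78.0], 0.78), ([335.0, 315.0, 82.0, 73.0], 0.74), ([440.0, 325.0, 77.0, 56.0], 0.73), ([261.0, 186.0, 53.0, 29.0], 0.73)]
tray_57 [([393.0, 406.0, 94.0, 84.0], 0.86), ([537.0, 371.0, 91.0, 78.0], 0.78), ([335.0, 315.0, 82.0, 73.0], 0.74), ([440.0, 325.0, 77.0, 56.0], 0.73), ([261.0, 186.0, 53.0, 29.0], 0.73)]
transformer [([339.0, 206.0, 21.0, 23.0], 0.83)]
capacitor [([316.0, 179.0, 16.0, 20.0], 0.66), ([396.0, 254.0, 26.0, 16.0], 0.28)]
1.1 [158.78139497 604.49789851 404.67388427] [ 4.02316875e-01  3.11570146e+00 -5.34387213e-05]
```

View pics/top0.png

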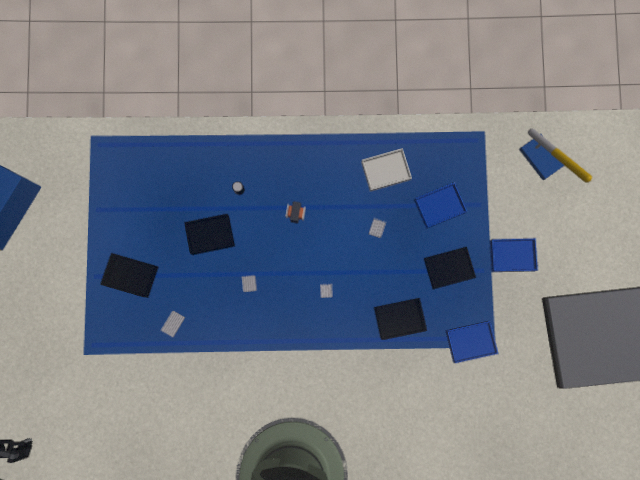

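View pics/side0.png

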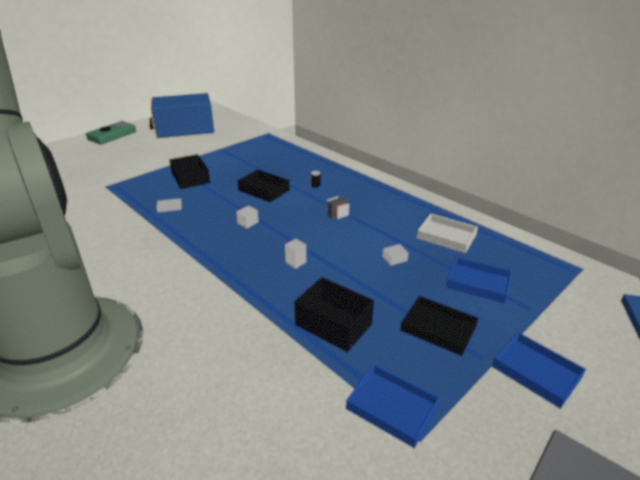

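Top view: black trays at (130,275), (209,234), (450,267), (400,319); sinks at (173,324) long, (249,284), (326,291), (377,228); transformer at (296,212), capacitor at (238,187). In the side view, the tray at (335,315) is clearly the deepest and the sink at (295,253) the tallest. I'll fit box silhouettes in both views to identify the sizes.

```bash
cat > h.py <<'E'
import cv2,numpy as np
from scipy.optimize import minimize
def proj(f,P):
    T=np.array(f["T"]);c=(np.asarray(P,float)-T[:3,3])@T[:3,:3]; c=c*[1,-1,-1]
    return cv2.projectPoints(c.reshape(-1,1,3),np.zeros(3),np.zeros(3),np.array(f["K"]),np.array(f["D"],float))[0].reshape(-1,2)
def ray(f,uv,z):
    p=cv2.undistortPoints(np.array([[uv]],float),np.array(f["K"]),np.array(f["D"],float))[0,0]
    T=np.array(f["T"]);d=T[:3,:3]@[p[0],-p[1],-1]; return T[:3,3]+d*(z-T[2,3])/d[2]
def box(x,y,a,L,W,H,z0=0):
    c,s=np.cos(a),np.sin(a)
    return [[x+c*u-s*v,y+s*u+c*v,z] for u in(-L/2,L/2) for v in(-W/2,W/2) for z in(z0,z0+H)]
def mask(f,kind):
    im=f["img"].astype(int);mx=im.max(2);mn=im.min(2)
    if kind=="tray": m=mx<50
    else: m=(mn>95)
    m=m.astype(np.uint8)
    return cv2.morphologyEx(m,cv2.MORPH_CLOSE,np.ones((3,3))) if kind=="sink" else m
def comp(m,uv):
    n,l,st,ce=cv2.connectedComponentsWithStats(m,connectivity=4)
    ids=[i for i in range(1,n) if st[i,4]>=15]
    i=min(ids,key=lambda i:np.hypot(*(ce[i]-uv)))
    return (l==i).astype(np.float32),ce[i],st[i]
S=8
def cost(p,dims,obs):
    e=0
    for f,m,(x0,y0,x1,y1) in obs:
        h=cv2.convexHull(proj(f,box(*p,*dims)).astype(np.float32))[:,0]
        q=((h-[x0,y0]+.5)*S).round().astype(np.int32)
        r=np.zeros(((y1-y0)*S,(x1-x0)*S),np.float32);cv2.fillConvexPoly(r,q,1)
        r=cv2.resize(r,(x1-x0,y1-y0),interpolation=cv2.INTER_AREA);mm=m[y0:y1,x0:x1]
        e+=np.abs(r-mm).sum()/mm.sum()
    return e
def fit(dims,views,p0):
    obs=[]
    for f,m,st in views:
        obs.append((f,m,(max(st[0]-25,0),max(st[1]-25,0),min(st[0]+st[2]+25,640),min(st[1]+st[3]+25,480))))
    best=None
    for a in np.arange(0,np.pi,np.pi/8):
        r=minimize(cost,[p0[0],p0[1],a],(dims,obs),method="Nelder-Mead",options=dict(initial_simplex=[[p0[0]+8,p0[1],a-.1],[p0[0]-8,p0[1]+8,a+.1],[p0[0],p0[1]-8,a+.15],[p0[0]-5,p0[1]-8,a-.2]],xatol=.05,fatol=1e-4,maxiter=150))
        if best is None or r.fun<best.fun: best=r
    return best
SK={14:(60,36,14),24:(44,34,24),36:(40,32,36),50:(34,30,50)}
TR={19:(88,118,23),30:(88,118,34),43:(88,118,47),57:(88,118,61)}
E
python3 - <<'E'
from bench import arm
from h import *
t=arm.grab_frame("top");s=arm.grab_frame("side")
for kind,seeds,D in (("sink",[(173,324),(249,284),(326,291),(377,228)],SK),("tray",[(130,275),(209,234),(450,267),(400,319)],TR)):
    mt,ms=mask(t,kind),mask(s,kind)
    for uv in seeds:
        P=ray(t,uv,20); m1,c1,s1=comp(mt,uv); m2,c2,s2=comp(ms,proj(s,[P])[0])
        print(kind,uv,s1[2:],np.round(c2),s2[2:])
        for k,d in D.items():
            r=fit(d,[(t,m1,s1),(s,m2,s2)],P); print("  ",k,round(r.fun,3),np.round(r.x,3))
for f in (t,s): print(min(f["img"][20:,:].max(2).ravel()))
E
```

```text
sink (173, 324) [ 24  26 332] [169. 205.] [ 26  15 309]
   14 0.176 [394.203 316.782  -0.545]
   24 0.661 [391.343 316.098  -0.635]
   36 0.955 [395.899 311.836   2.47 ]
   50 1.302 [396.04  309.536   2.517]
sink (249, 284) [ 14  16 199] [247. 216.] [ 23  24 394]
   14 1.004 [5.07028e+02 1.15347e+02 1.70000e-01]
   24 0.443 [4.99867e+02 1.12971e+02 1.01000e-01]
   36 0.209 [4.98097e+02 1.11803e+02 1.01000e-01]
   50 0.44 [496.667 110.847   3.239]
sink (326, 291) [ 12  14 150] [295. 253.] [ 22  31 543]
   14 1.52 [ 4.85671e+02 -9.12180e+01  3.42000e-01]
   24 0.83 [ 4.79204e+02 -9.54140e+01  1.18000e-01]
   36 0.504 [477.126 -95.152   3.182]
   50 0.235 [ 4.74992e+02 -9.58370e+01  6.20000e-02]
sink (377, 228) [ 16  19 208] [395. 254.] [ 27  22 429]
   14 0.773 [ 650.407 -240.291    2.843]
   24 0.227 [ 646.217 -239.344    2.803]
   36 0.407 [ 6.43978e+02 -2.38650e+02 -3.32000e-01]
   50 0.698 [ 6.42155e+02 -2.38174e+02 -2.87000e-01]
tray (130, 275) [  57   43 1616] [189. 171.] [ 38  32 909]
   19 0.294 [527.239 435.174   2.821]
   30 0.174 [526.056 431.98    2.823]
   43 0.251 [524.812 428.797   2.811]
   57 0.477 [525.007 427.016   2.781]
tray (209, 234) [  49   41 1465] [263. 185.] [  51   30 1004]
   19 0.167 [635.267 221.726   3.335]
   30 0.252 [633.991 220.017   3.314]
   43 0.527 [632.639 218.286   3.277]
   57 0.823 [631.363 217.233   3.235]
tray (450, 267) [  51   42 1393] [439. 325.] [  76   58 2536]
   19 0.189 [ 532.983 -431.966    3.401]
   30 0.358 [ 5.33272e+02 -4.32308e+02  2.74000e-01]
   43 0.563 [ 5.33349e+02 -4.31801e+02  2.66000e-01]
   57 0.788 [ 5.33237e+02 -4.32435e+02  2.89000e-01]
tray (400, 319) [  51   41 1515] [334. 313.] [  78   73 3681]
   19 0.384 [ 3.97874e+02 -2.91848e+02  1.86000e-01]
   30 0.282 [ 3.98551e+02 -2.91532e+02  1.87000e-01]
   43 0.165 [ 3.99127e+02 -2.89756e+02  1.82000e-01]
   57 0.169 [ 3.98537e+02 -2.89623e+02  1.78000e-01]
14
2
```

```bash
python3 - <<'E'
from bench import arm
from h import *
t=arm.grab_frame("top");s=arm.grab_frame("side")
def mk(f):
    im=f["img"].astype(int);return ((im[:,:,2]-im[:,:,0]<30)&(im.max(2)<100)).astype(np.uint8)
mt,ms=mk(t),mk(s)
for uv in [(130,275),(209,234),(450,267),(400,319)]:
    P=ray(t,uv,20); m1,c1,s1=comp(mt,uv); m2,c2,s2=comp(ms,proj(s,[P])[0])
    print(uv,s1[2:],np.round(c2),s2[2:])
    for k,d in TR.items():
        r=fit(d,[(t,m1,s1),(s,m2,s2)],P); print("  ",k,round(r.fun,3),np.round(r.x,3))
im=s["img"][:,:,::-1]
a=cv2.resize(im[140:215,140:300],None,fx=4.9,fy=4,interpolation=cv2.INTER_CUBIC)
b=cv2.resize(im[260:375,280:500],None,fx=3.56,fy=2.5,interpolation=cv2.INTER_CUBIC)
cv2.imwrite("pics/c1.png",cv2.convertScaleAbs(np.vstack([a[:,:780],b[:,:780]]),alpha=1.8))
E
```

```text
(130, 275) [  57   43 1618] [189. 171.] [ 39  33 959]
   19 0.317 [526.745 435.075   2.828]
   30 0.19 [ 5.26147e+02  4.32356e+02 -3.14000e-01]
   43 0.188 [524.786 428.813   2.811]
   57 0.409 [ 5.25406e+02  4.29111e+02 -3.39000e-01]
(209, 234) [  49   40 1447] [263. 185.] [  51   30 1024]
   19 0.167 [636.253 221.7     3.336]
   30 0.244 [634.621 220.204   3.308]
   43 0.51 [6.33063e+02 2.18313e+02 1.17000e-01]
   57 0.802 [6.32358e+02 2.16336e+02 7.40000e-02]
(450, 267) [  51   42 1400] [439. 325.] [  76   58 2559]
   19 0.176 [ 5.33073e+02 -4.32373e+02  2.49000e-01]
   30 0.346 [ 5.32603e+02 -4.32133e+02  2.65000e-01]
   43 0.547 [ 5.32379e+02 -4.32664e+02  2.74000e-01]
   57 0.773 [ 5.32958e+02 -4.32522e+02  2.81000e-01]
(400, 319) [  53   42 1553] [334. 313.] [  78   73 3722]
   19 0.395 [ 3.9723e+02 -2.9166e+02  1.9100e-01]
   30 0.289 [ 3.97858e+02 -2.91493e+02  1.87000e-01]
   43 0.166 [ 3.98022e+02 -2.90614e+02  1.89000e-01]
   57 0.134 [ 3.97698e+02 -2.89924e+02  1.88000e-01]
```

View pics/c1.png

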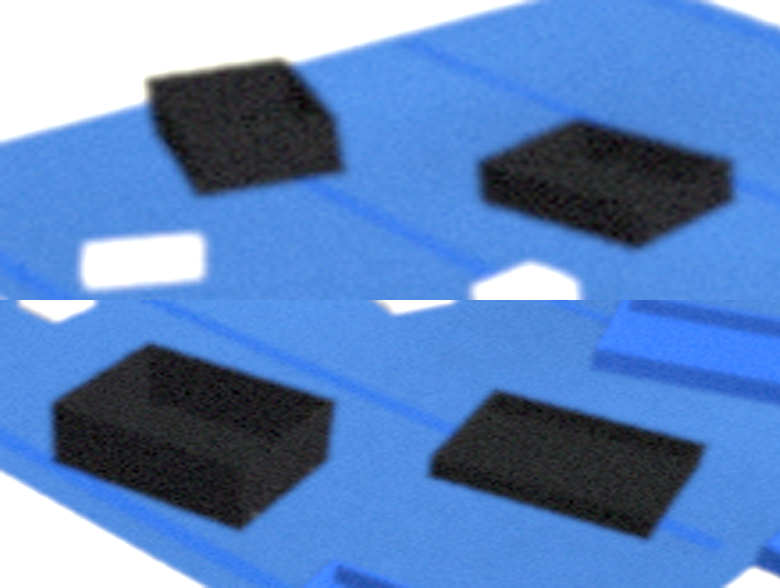

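The side crop shows right front (400,319 top) deepest = tray_57 and right far (450,267) lowest = tray_19. Of the left pair, (130,275) is taller = tray_43 and (209,234) = tray_30. The sinks are 14 @173,324, 36 @249,284, 50 @326,291 and 24 @377,228. Next I look closer with the wrist camera over tray_43 and sink_36.

```bash
cat >> h.py <<'E'
from bench import arm
def best(x,y,a,z):
    q0=np.array(arm.state()["joint_pos"]);c=[]
    for k in(-1,0,1):
        al=(a+k*np.pi+np.pi)%(2*np.pi)-np.pi
        o=[np.pi*np.cos(al/2),np.pi*np.sin(al/2),0]
        q=arm.inverse_kinematics([x,y,z],o)
        if q is not None: c.append((np.abs(np.array(q)-q0).max(),o))
    return min(c,key=lambda t:t[0])[1]
def above(x,y,a,z=350):
    o=best(x,y,a,z); arm.goto([x,y,z],o); return o
def mtray(f):
    im=f["img"].astype(int);return ((im[:,:,2]-im[:,:,0]<30)&(im.max(2)<100)).astype(np.uint8)
E
python3 - <<'E'
from h import *
o=above(525,429,-.32,400);f=arm.grab_frame("wrist");cv2.imwrite("pics/w1.png",f["img"][:,:,::-1])
print(o,arm.state()["clock"],arm.state()["eef_pos"],np.round(f["T"],2).tolist(),np.round(f["K"][0],0),proj(f,[[525,429,23]]))
o=above(498,112,.1);f2=arm.grab_frame("wrist");cv2.imwrite("pics/w2.png",f2["img"][:,:,::-1])
print(o,arm.state()["clock"],arm.state()["eef_pos"],proj(f2,[[498,112,18]]))
import pickle;pickle.dump((f,f2),open("w.pkl","wb"))
E
```

```text
[np.float64(0.5005129074824166), np.float64(3.1014659808762786), 0] 2.85 [523.79311987 430.33293489 400.05491697] [[0.31, -0.91, -0.26, 457.9], [0.95, 0.3, 0.09, 452.1], [-0.0, -0.27, 0.96, 369.31], [0.0, 0.0, 0.0, 1.0]] [387.   0. 322.] [[321.10986917 210.00064779]]
[np.float64(0.1570141910132834), np.float64(-3.137666480827719), 0] 4.125 [498.28740463 113.32040372 350.15268924] [[320.45126138 218.2953348 ]]
```

View pics/w1.png

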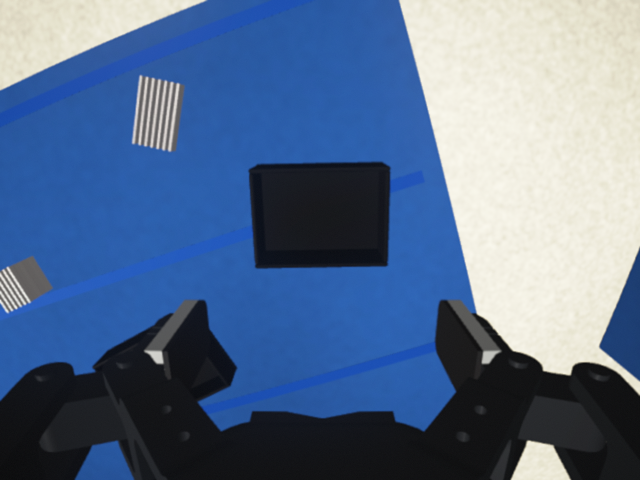

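View pics/w2.png

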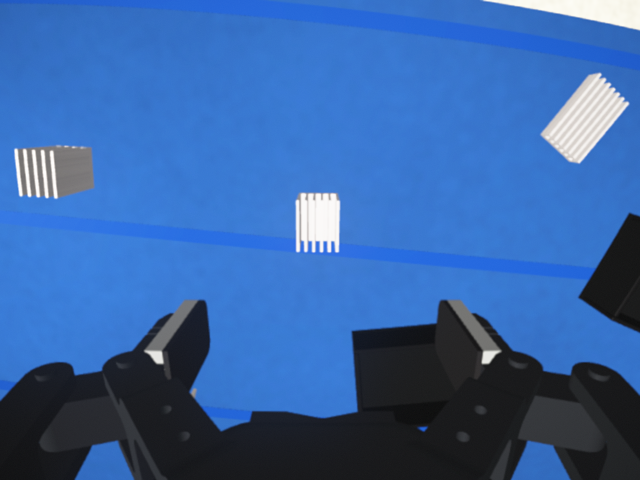

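w1: tray_43 at about (320,215), clear of the fingers; sink_14 at (158,113). w2: sink_36 at (318,222), upright as expected. I'll refine both from these views.

```bash
cat >> h.py <<'E'
def mask_nb(f,black):
    im=f["img"].astype(int);m=(im[:,:,2]-im[:,:,0]<35)
    if black: m&=im.max(2)<100
    return cv2.morphologyEx(m.astype(np.uint8),cv2.MORPH_OPEN,np.ones((3,3)))
def refine(f,p,dims,black=False,z0=0):
    m,c,st=comp(mask_nb(f,black),proj(f,[[p[0],p[1],dims[2]/2]])[0])
    h=cv2.convexHull(cv2.findNonZero(m.astype(np.uint8)));m=m.copy();cv2.fillConvexPoly(m,h,1)
    r=fit(dims,[(f,m,st)],p); x=r.x.copy(); x[2]=(x[2]-p[2]+np.pi/2)%np.pi-np.pi/2+p[2]
    return x,r.fun,st
E
python3 - <<'E'
from h import *
import pickle;f,f2=pickle.load(open("w.pkl","rb"))
for k in TR: x,c,st=refine(f,(525,429,-.32),TR[k],True); print(k,x.round(3),round(c,3),st)
for k in (24,36,50):x,c,st=refine(f2,(498,112,.1),SK[k]); print(k,x.round(3),round(c,3),st)
x,c,st=refine(f,(394.2,316.8,-.545),SK[14]); print(x.round(3),c,st)
x,c,st=refine(f2,(394.2,316.8,-.545),SK[14]); print(x.round(3),c,st)
x,c,st=refine(f2,(475,-96,.06),SK[50]); print(x.round(3),c,st)
x,c,st=refine(f2,(635,220,.18),TR[30],1); print(x.round(3),c,st)
E
```

```text
19 [ 5.28915e+02  4.27285e+02 -2.98000e-01] 0.117 [  250   163   139   105 13903]
30 [ 5.28748e+02  4.26791e+02 -2.94000e-01] 0.054 [  250   163   139   105 13903]
43 [ 5.27507e+02  4.27131e+02 -3.05000e-01] 0.029 [  250   163   139   105 13903]
57 [ 5.26522e+02  4.26252e+02 -2.85000e-01] 0.128 [  250   163   139   105 13903]
24 [5.02158e+02 1.09833e+02 8.20000e-02] 0.028 [ 296  193   44   59 2252]
36 [5.00219e+02 1.09665e+02 8.80000e-02] 0.032 [ 296  193   44   59 2252]
50 [4.97712e+02 1.09473e+02 8.80000e-02] 0.057 [ 296  193   44   59 2252]
[396.107 314.566  -0.538] 0.02091059274971485 [ 133   76   51   75 2994]
[396.494 315.229  -0.539] 0.01796666346490383 [ 542   74   86   89 3980]
[ 4.77637e+02 -9.82010e+01  2.90000e-02] 0.019207775592803955 [  15  146   78   52 3546]
[6.17915e+02 2.03707e+02 4.00000e-03] 0.8520628809928894 [    0   301   640   179 68919]
```

Tray_43's depth is confirmed. Pick sink_36 and place it.

```bash
cat >> h.py <<'E'
def pick(p,k,gz):
    arm.move_gripper(62); o=above(*p,300)
    arm.movel([p[0],p[1],gz+25],o,v=250); arm.movel([p[0],p[1],gz],o,v=60)
    arm.move_gripper(SK[k][1]-12,grip_force=40)
    s=arm.state();print("grip",k,s["grip_width"],s["gripper_force"],s["eef_pos"].round(1) if hasattr(s["eef_pos"],"round") else s["eef_pos"])
    arm.movel([p[0],p[1],330],v=200); s=arm.state();print("lifted",s["grip_width"],s["gripper_force"],s["clock"])
def place(p,k,gz):
    o=above(*p,330); arm.movel([p[0],p[1],gz+4+10],o,v=150)
    c=arm.movel([p[0],p[1],gz+4-3],v=20,contact_N=6); s=arm.state();print("down",c,s["eef_pos"],s["wrist_force"])
    z=s["eef_pos"][2]
    arm.move_gripper(SK[k][1]+16); arm.movel([p[0],p[1],z+60],v=120); arm.movel([p[0],p[1],330],v=250)
    print("clock",arm.state()["clock"])
E
python3 - <<'E'
from h import *
pick((500.2,109.7,.088),36,179)
place((527.5,427.1,-.3),36,179)
above(515,429,-.32,380)
f=arm.grab_frame("wrist");cv2.imwrite("pics/w3.png",f["img"][:,:,::-1])
E
```

```text
grip 36 31.6878387182883 40.1340526342392 [500.3 109.7 179.3]
lifted 31.568515007643335 39.60459887981415 7.1917
down True [527.50069698 427.1109318  183.26212051] [-1.6503199  -0.75085133  7.05144648]
clock 11.4333
```

View pics/w3.png

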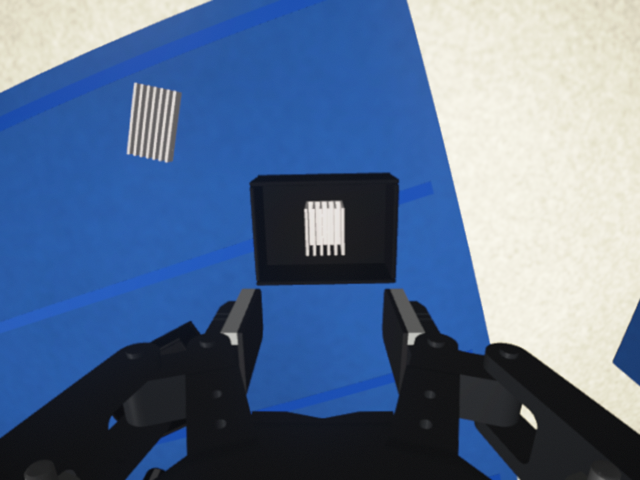

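w3: sink_36 stands upright, centred in tray_43 at (325,228). Next sink_14, then look at tray_19 while holding it.

```bash
python3 - <<'E'
from h import *
pick((396.3,314.9,-.539),14,175)
above(533,-432,.25,400)
f=arm.grab_frame("wrist");cv2.imwrite("pics/w4.png",f["img"][:,:,::-1])
for k in TR: x,c,st=refine(f,(533,-432,.25),TR[k],True); print(k,x.round(3),round(c,3),st)
print(proj(f,[[533,-432,10]]))
E
```

```text
grip 14 34.68642794241427 39.73894000053406 [396.4 314.9 175.5]
lifted 34.47829998284351 39.95025336742401 15.275
19 [ 5.34283e+02 -4.34422e+02  2.52000e-01] 0.033 [  261   158   131    95 10306]
30 [ 5.34243e+02 -4.34438e+02  2.55000e-01] 0.106 [  261   158   131    95 10306]
43 [ 5.34020e+02 -4.33495e+02  2.47000e-01] 0.201 [  261   158   131    95 10306]
57 [ 5.37209e+02 -4.36505e+02  2.04000e-01] 0.316 [  261   158   131    95 10306]
[[322.96535075 205.86175611]]
```

View pics/w4.png

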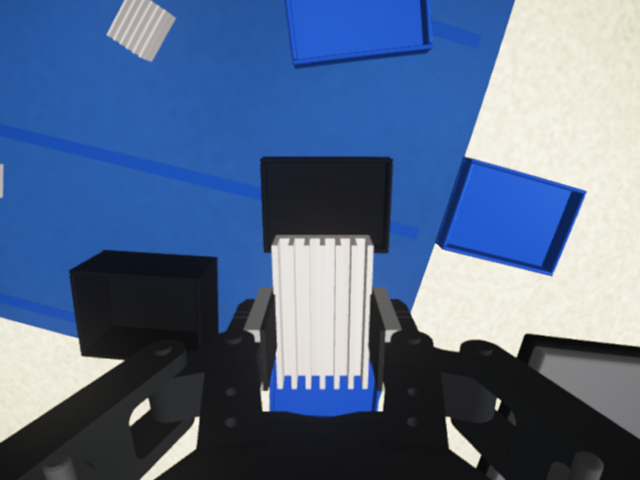

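w4: the sink is held level and the tray at (326,205) is confirmed as tray_19. tray_57 is at (145,305) and sink_24 at (141,28). Place, then continue to sink_24 and tray_30.

```bash
python3 - <<'E'
from h import *
place((534.3,-434.4,.252),14,175)
arm.move_gripper(62)
above(646,-239,-.335,350); f=arm.grab_frame("wrist")
for k in (24,36):x,c,st=refine(f,(646,-239,-.335),SK[k]); print(k,x.round(3),round(c,3),st)
x,c,st=refine(f,(646,-239,-.335),SK[24])
if c>.05 or np.hypot(x[0]-646,x[1]+239)>10: raise SystemExit("check")
pick(x,24,177)
above(635,220,.18,400); f=arm.grab_frame("wrist");cv2.imwrite("pics/w5.png",f["img"][:,:,::-1])
for k in TR: x,c,st=refine(f,(635,220,.18),TR[k],True); print(k,x.round(3),round(c,3),st)
E
```

```text
down True [ 534.35828362 -434.39683411  179.52322588] [-1.95608138  3.21001831 11.21413494]
clock 21.4667
24 [ 6.48598e+02 -2.40664e+02 -3.63000e-01] 0.04 [ 300  185   45   58 2411]
36 [ 6.50713e+02 -2.41215e+02 -3.44000e-01] 0.047 [ 300  185   45   58 2411]
grip 24 33.13551645244069 40.61406970024109 [ 648.7 -240.8  177.5]
lifted 33.57023395037447 39.983417987823486 25.6083
19 [6.34942e+02 2.16705e+02 1.93000e-01] 0.027 [  257   157   134    99 12541]
30 [6.36085e+02 2.17110e+02 1.79000e-01] 0.041 [  257   157   134    99 12541]
43 [6.36393e+02 2.18243e+02 1.85000e-01] 0.13 [  257   157   134    99 12541]
57 [6.36811e+02 2.15304e+02 1.77000e-01] 0.238 [  257   157   134    99 12541]
```

View pics/w5.png

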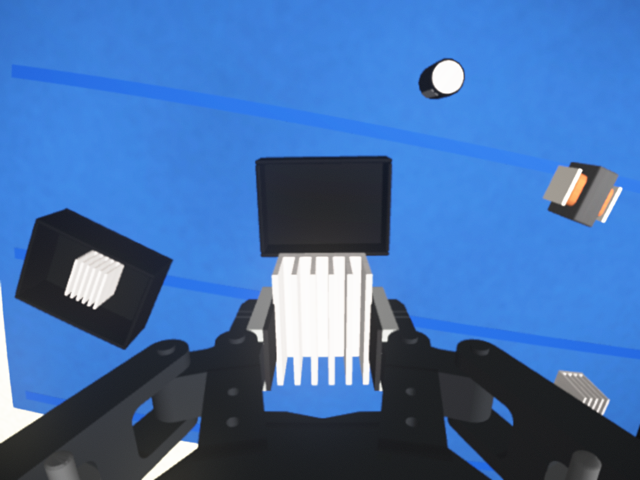

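w5: sink_24 is held level; tray_30 is at (323,207), larger than tray_19 at the same distance. The transformer (585,195) and capacitor (443,78) are undisturbed. Place it, then sink_50.

```bash
python3 - <<'E'
from h import *
place((636,217.1,.18),24,177)
pick((477.6,-98.2,.03),50,190)
above(398,-290,.185,430); f=arm.grab_frame("wrist");cv2.imwrite("pics/w6.png",f["img"][:,:,::-1])
for k in TR: x,c,st=refine(f,(398,-290,.185),TR[k],True); print(k,x.round(3),round(c,3),st)
E
```

```text
down True [636.04693844 217.25095305 181.38587406] [-0.96186001  0.4661787   8.50002557]
clock 30.7917
grip 50 29.737421315561676 39.326080083847046 [477.7 -98.2 190.3]
lifted 29.78694352373661 39.502606987953186 34.6917
19 [ 3.98137e+02 -2.92214e+02  1.87000e-01] 0.174 [  259   155   134   100 12915]
30 [ 3.98516e+02 -2.92895e+02  1.96000e-01] 0.119 [  259   155   134   100 12915]
43 [ 3.98234e+02 -2.92672e+02  2.02000e-01] 0.05 [  259   155   134   100 12915]
57 [ 3.99782e+02 -2.91974e+02  1.86000e-01] 0.032 [  259   155   134   100 12915]
```

View pics/w6.png

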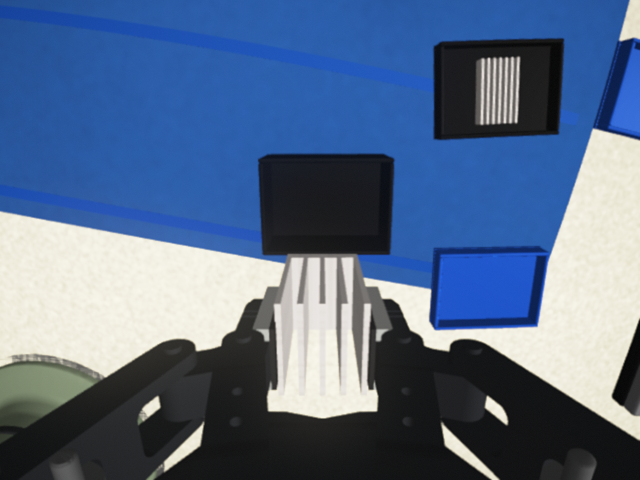

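w6: sink_50 is held level, tray_57 is at (326,205), and sink_14 lies flat in tray_19 at (498,90). Place, then check all four.

```bash
python3 - <<'E'
from h import *
place((399.5,-292,.187),50,190)
above(470,-300,.187,480); f=arm.grab_frame("wrist");a=f["img"]
above(560,320,-.1,480); b=arm.grab_frame("wrist")["img"]
cv2.imwrite("pics/w7.png",cv2.resize(np.hstack([a[:360],b[:360]]),(800,225),interpolation=cv2.INTER_AREA)[:,:,::-1])
t=arm.grab_frame("top")
for q in("transformer","capacitor"): print(q,[d["rect"] for d in arm.spot_in(t,q)[:1]])
E
```

```text
down True [ 399.5878221  -292.03241058  194.08198549] [0.17676895 0.74101642 8.08151611]
clock 39.0583
transformer [[295.5, 212.4, 17.0, 20.3]]
capacitor []
```

View pics/w7.png

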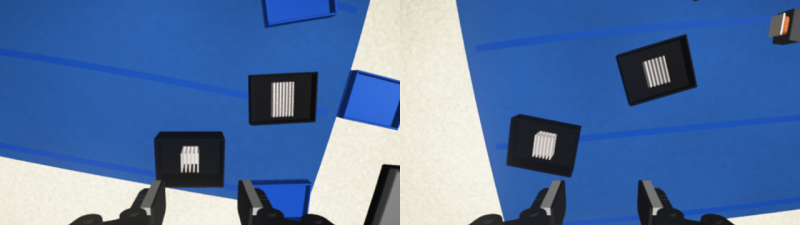

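w7: all four sinks stand upright and centred in their trays: (190,159), (283,99), (656,71), (545,145). Handing in.

```bash
python3 -c "
from bench import arm
print(arm.job_done())"
```

```text
the job is handed in; nothing more can be done
None
```

All four heat sinks stand upright and centred in their matching trays (14 in 19, 24 in 30, 36 in 43, 50 in 57), the transformer and capacitor were left alone, and the job was handed in after about 45 s; no verdict was returned.

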